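# Pry open the test fixture's mirrored cover and hold it so the camera sees the red bar

### The job

Pick up the pry blade by its handle, push its tip through the slot in the front of the orange test fixture and lever the hinged cover open with it, without the robot itself touching the cover. The cover carries a mirror underneath: raise it until the fixture's small level-looking camera sees the red bar inside reflected in the middle of its view, and finish while still holding the cover steady at that angle on the blade, blade in the gripper. Leave the two white housings and the spare board alone.

Things in the scene. Friction and masses are not known exactly. Their poses are not given: they have to be found in the camera images.
- fixture: orange test box fixed to the bench, 120 (its x) x 220 (its y) x 75 mm high, walls 6 mm; origin at the centre of its underside, x from its front wall (robot side) to its hinge side, y left, z up. The hinge axis runs along y at x = +60, z = 75 mm. A black camera (34 x 28 x 28 mm) stands on a post at x = -160, y = +80 mm, top at z = 124 mm
- slot (a point): centre of the mouth of the pry slot in the outer face of the fixture's front wall (fixture x = -60, y = -60, z = 64 mm); axes as the fixture's. The slot is 50 mm wide (y), 22 mm high (z 53 to 75 mm), goes through the 6 mm wall and is open at its top, where the shut cover's underside lies at z = 75 mm. Behind it is empty space
- cover: hinged cover on the box, 120 x 220 x 6 mm, 140 g, grey frame; right half clear, left half opaque with a mirror underneath. Origin mid-width on the hinge axis, in the plane of underside and mirror; free front edge at its x = -120 mm. Opening lifts that edge; the opening angle (up to 1.3 rad) is that of its z axis to vertical. Loose hinge: it falls shut when let go
- lens (a point): front of the camera's lens, at fixture x = -130, y = +80, z = 110 mm. It looks level along the fixture's +x axis, so its sight line runs 35 mm above the hinge axis and strikes the raised mirror 43 to 61 mm from the hinge
- marker (a point): middle of the top face of the red bar on the board inside the box. The bar, 12 mm wide along the fixture's x and 190 mm long along its y (parallel to the hinge), shows from above through the cover's clear half. Its top is 20 mm above the bench, 55 mm below the hinge axis; its fixture x varies from start to start between 5 and 38 mm
- view (a point): imaginary point on the sight line reflected in the mirror, 35 mm from the hinge axis; its x runs along that line. It turns about the hinge at twice the cover's angle: cover shut, it is below the hinge with x along fixture +x; 45 deg open, it is in front of the hinge with x straight down. The bar is mid-view when the marker has z = 0 in this frame (cover 35 to 57 deg open)
- blade: pry blade lying loose on the bench, about 80 g: blue handle 90 x 16 x 22 mm (along x, y, z) with a black band near its rear end, and a steel blade 14 mm wide and 3 mm thick reaching 80 mm forward of it. Origin under the middle of the handle, x axis towards the tip, z up; the blade's mid-plane lies 11 mm above the handle's underside
- blade_tip (a point): centre of the blade's front end, 125 mm ahead of the handle's middle and 11 mm above the handle's underside
- housing_a: white round open motor housing, 74 mm across, 45 mm high, loose, left of the fixture; origin under its centre; leave alone
- housing_b: same kind of white housing, on the right, farther away; leave alone
- spare_board: loose green board with white displays, 110 x 60 x 13 mm, on the far right; origin under its centre; leave alone
Not all that is in view belongs to the job. Several things have the shape of the blade; the one meant has the colours described above.

How it is judged:
By the outcome, as a careful person would: the job done as asked, in the order asked, and still so for the second after the job is handed in, while the arm keeps its last pose, push and grip.
It also fails if it takes over 40 s, if anything falls off the work surface, if the arm or the gripper's body presses on something with over 40 N, if the wrist force passes 120 N, or if a joint passes its speed limit or range.

### The arm

A 7-joint arm with a two-finger parallel gripper is mounted at the origin on the work surface. World frame = base frame: x ahead of the robot, y to its left, z up, the work surface at z = 0. Lengths are in mm, angles in rad, forces in N, time in s.
With the tool pointing down it reaches from about 425 to 975 mm from the base axis. Payload 16.7 kg.
Tool frame: the origin (TCP) lies on the centre line of the jaws, within the pads' length; the fingertips stand arm.tips_ahead ahead of it and the grasp point (between the pads) is the TCP (arm.tips_ahead is the distance from the TCP to the fingertips, in mm); z points along the fingers, y is the line along which they close (so a half turn about z gives the same grasp; the last joint's range is limited). The gripper opens to 85 mm and grips with 20 to 120 N. Pads are 22 mm wide; open, the fingers measure 114 mm over their backs; the gripper's body (76 mm by 85 mm) begins 54 mm behind the grasp point. The pads swing forward as they close: fully open they stand 13 mm farther back than shut.
Start: joints at [1.026, 0.426, 0.074, 1.606, -0.034, 1.111, -0.067], TCP at [260.21, -622.789, 218.002] pointing down, gripper open.
Joint ranges: [-2.85, 2.85], [-0.5, 2.14], [-1.23, 1.37], [0.21, 2.46], [-1.02, 4.16], [0.16, 2.05], [-2.73, 2.73]. Speed limits (rad/s): [1.89, 1.89, 2.39, 2.39, 3.01, 3.01, 3.01].

### API

Orientations are given as a rotation vector (axis times angle).
In Python, from workcell import arm, optics, sign_off gives the robot as it stands. The module is installed in compiled form; this text tells all that it offers.
- The arm moves only by the tool drive_tool, never from a script. Its argument "targets" is a list of rows, each a list of 3 entries, a list of its own where there are three numbers: the opening, from 0 (shut) to 1 (fully open), then the shift along the tool's x, y, z in mm, then the turn, a rotation vector about the tool's x, y, z in rad. In form: [[gripper, [tx, ty, tz], [wx, wy, wz]], ...]. A call has 1 to 5 rows; each row shifts and turns the commanded pose from where the row before left it, along the tool's axes as they then stand; what a row does not reach is not made up. A row lasts 1/12 s, in which the tool goes at most 41.7 mm and 7.16 degrees, less where a joint would pass 70% of its speed; a pose out of reach is approached as far as the arm can. A call with a gripper value outside its range is refused whole. The fingers move at their own pace and stop on an object; "grip_force" is the grip in N (left out, the last holds). Time passes only in rows, so rows that do not move let the fingers close. It gives the time, the measured TCP pose, the force, the opening and the grip force at its end, in the units of the state.
- arm.read_state(): the state, without advancing time (a new reading comes with each control period).
- optics.capture(name): name is "scene" or "top"; returns a dict with "img" (480x640x3 uint8, red, green, blue), "intrinsics" (3x3 intrinsics, pixels), "camera_from_world" (4x4, takes a point from world to camera coordinates). Camera axes: x right, y down, z forward; pixel columns grow to the right and rows downward; lengths in mm; the calibration is good to about 2 mm. A picture is of the moment at which its call begins. There is no depth.
- sign_off(): hands the job in; it is judged then, once.
The state is a dict: "clock": time; "q": joint angles; "joint_vel": joint speeds; "tau": joint torques, N m; "position": TCP position; "tcp_rot": TCP orientation; "ft_force": force on the tool from outside, world axes, zero at the start; "wrist_torque": the same for the moment, N m; "grip_width": finger opening in mm; "finger_force": force on a finger pad.
Only numpy, scipy, OpenCV 4.12 (cv2) and the standard library are available. Lean on these libraries where they do the work, as an engineer would, in place of code of your own. Each camera call takes 0.05 s, during which the arm holds its last target. There are 200 camera calls.

## Working session

There is one attempt and no reset: what is moved stays moved. The work goes in short steps, Python scripts to look and compute and a tool call to move; the robot and the scene stay as the last step left them, time stands still between calls to the robot, and variables do not carry over. Pictures are saved under pics/ and viewed, at most 10 in all, crops included, and the job is handed in when it is done.

Besides the shell and the picture viewer there is one more tool, called by a JSON object that holds its "fn" and its "kwargs". drive_tool: Moves the arm, as the interface text tells. Its arguments: {"type":"object","properties":{"targets":{"type":"array"},"grip_force":{"type":"number"}},"required":["targets"]}

```bash
mkdir -p pics
python3 - <<'E'
from workcell import arm, optics
import cv2,numpy as np,pickle
d={}
for n in("scene","top"):
    c=optics.capture(n);d[n]=c;cv2.imwrite(f"pics/{n}0.png",c["img"][:,:,::-1]);print(n,c["intrinsics"].round(1).tolist(),np.array(c["camera_from_world"]).round(4).tolist())
pickle.dump(d,open("c0.pkl","wb"))
print(arm.tips_ahead);s=arm.read_state();print(s)
E
```

```text
scene [[437.0, 0.0, 319.0], [0.0, 437.0, 241.5], [0.0, 0.0, 1.0]] [[0.8945, 0.4468, -0.0162, -505.5358], [0.2303, -0.4914, -0.8399, -68.7849], [-0.3833, 0.7476, -0.5424, 1258.8821], [0.0, 0.0, 0.0, 1.0]]
top [[545.8, 0.0, 320.8], [0.0, 545.8, 231.9], [0.0, 0.0, 1.0]] [[0.027, -0.9996, -0.0087, -63.2072], [-0.9988, -0.0267, -0.041, 568.0505], [0.0407, 0.0098, -0.9991, 1515.7828], [0.0, 0.0, 0.0, 1.0]]
19.0
{'clock': 0.1, 'q': array([ 1.02552628,  0.42666558,  0.07388421,  1.60655073, -0.03408935,
        1.11076381, -0.06708817]), 'joint_vel': array([-0.00141558, -0.00089894,  0.00019162,  0.00031702, -0.00135517,
        0.00062944,  0.00020376]), 'tau': array([ 1.05243037e-02, -9.51521873e+01,  3.77330482e+00, -4.64395809e+01,
        1.97942415e-02,  6.51167138e-03, -5.92865899e-05]), 'position': array([ 260.03461051, -622.49609851,  217.38073877]), 'tcp_rot': array([-3.07923664e+00, -6.17344924e-01,  5.02730114e-04]), 'ft_force': array([-0.5105642 , -1.08956581, -0.19733136]), 'wrist_torque': array([0.00377698, 0.01851347, 0.00865498]), 'finger_force': 0.0, 'grip_width': 85.59307707829377}
```

View pics/scene0.png

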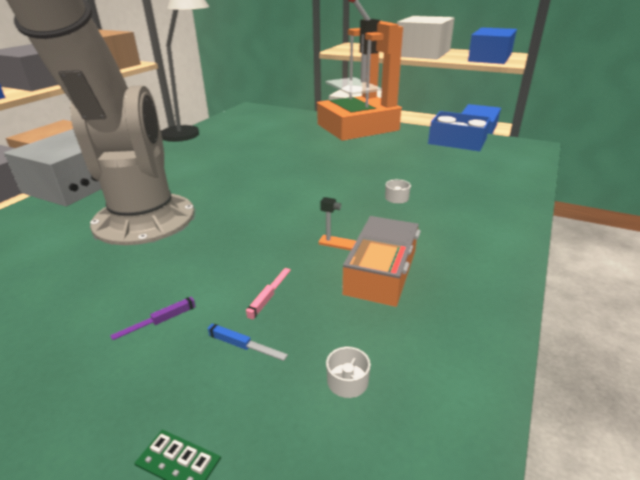

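View pics/top0.png

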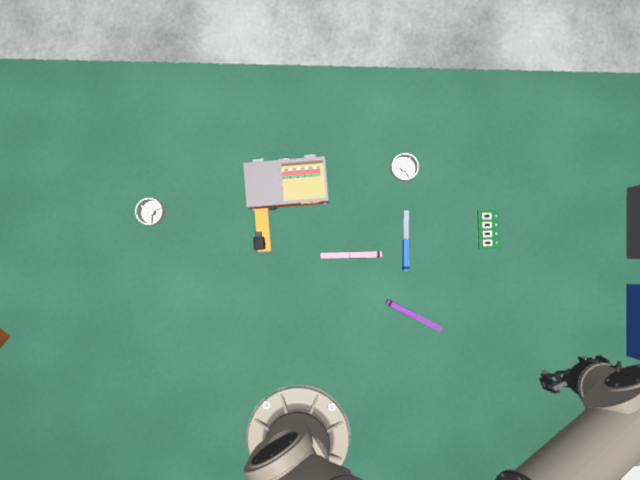

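Blade candidates in the top view are pink (351,255), purple (414,315), and blue with a steel blade (406,240). The blue one fits the description. A close crop will check it.

Run:
```python
import cv2,pickle
d=pickle.load(open("c0.pkl","rb"))
cv2.imwrite("pics/t1.png",cv2.resize(d["top"]["img"][140:290,235:435,::-1],None,fx=4,fy=4,interpolation=cv2.INTER_CUBIC))
cv2.imwrite("pics/s1.png",cv2.resize(d["scene"]["img"][190:370,200:440,::-1],None,fx=3.333,fy=3.333,interpolation=cv2.INTER_CUBIC))
```

```text
(no output)
```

View pics/t1.png

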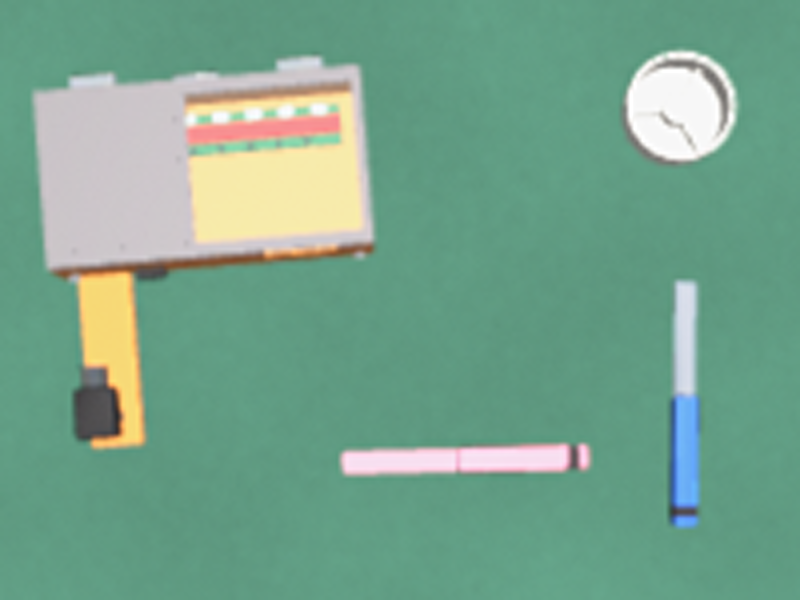

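View pics/s1.png

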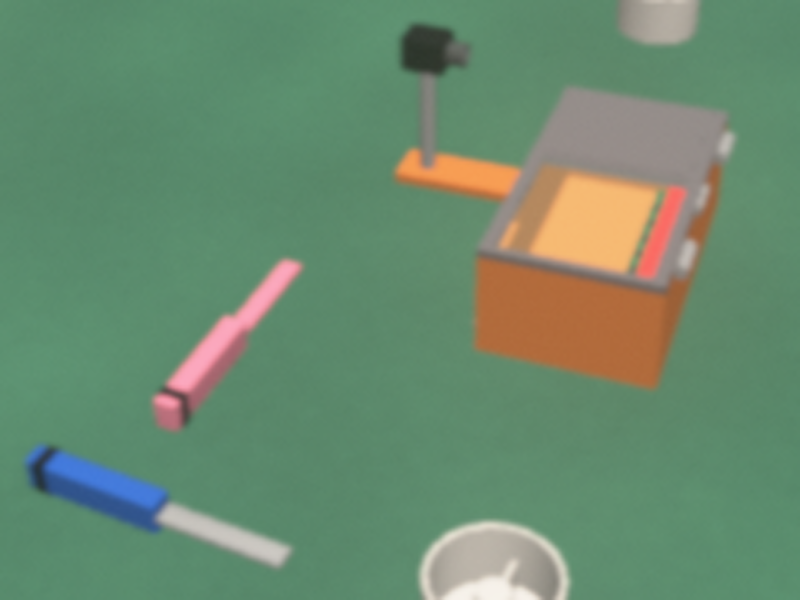

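Confirmed: the item at crop (685,400) has a blue handle, a black band at its rear, and a steel blade pointing away from the robot. Next I fit poses from these readings.

```bash
cat > h.py <<'E'
import numpy as np,pickle
from scipy.optimize import least_squares
from scipy.spatial.transform import Rotation as R
C=pickle.load(open("c0.pkl","rb"))
def proj(n,P):
    c=C[n];T=np.array(c["camera_from_world"]);p=np.atleast_2d(P)@T[:3,:3].T+T[:3,3];q=p@np.array(c["intrinsics"]).T
    return q[:,:2]/q[:,2:]
def ray(n,uv):
    c=C[n];T=np.array(c["camera_from_world"]);d=T[:3,:3].T@np.linalg.solve(c["intrinsics"],[*uv,1]);return -T[:3,:3].T@T[:3,3],d
def onz(n,uv,z):
    o,d=ray(n,uv);return o+d*(z-o[2])/d[2]
t=lambda u,v:((u+.5)/4-.5+235,(v+.5)/4-.5+140)
s=lambda u,v:((u+.5)/3.3333-.5+200,(v+.5)/3.3333-.5+190)
def W(p,P):
    c,S=np.cos(p[2]),np.sin(p[2]);P=np.atleast_2d(P);return np.c_[p[0]+c*P[:,0]-S*P[:,1],p[1]+S*P[:,0]+c*P[:,1],P[:,2]]
E
cat > fit.py <<'E'
from h import *
tp=[((-60,110,81),t(48,270)),((60,110,81),t(36,92)),((60,-110,81),t(360,67)),((-60,-110,81),t(373,245))]
sp=[((-60,110,81),s(568,87)),((60,110,81),s(728,115)),((60,-110,81),s(668,288)),((-60,-110,81),s(478,250)),((-60,-110,0),s(475,350)),((60,-110,0),s(657,387))]
def f(p,sep=False):
    a=proj("top",W(p,[x[0] for x in tp]))-[x[1] for x in tp];b=proj("scene",W(p,[x[0] for x in sp]))-[x[1] for x in sp]
    return a,b
r=least_squares(lambda p:np.r_[f(p)[0].ravel(),f(p)[1].ravel()],[700,0,0],loss="soft_l1");print("fixture",r.x.round(4));a,b=f(r.x);print(a.round(1).tolist(),b.round(1).tolist())
F=r.x
for n in("top","scene"):print(n,ray(n,(0,0))[0].round())
def tofix(w):
    c,S=np.cos(F[2]),np.sin(F[2]);d=w[:2]-F[:2];return np.array([c*d[0]+S*d[1],-S*d[0]+c*d[1]]).round(1)
for n,uv in[("top",t(264,116)),("top",t(264,139)),("top",t(341,112)),("top",t(341,135)),("scene",s(672,187)),("scene",s(637,275)),("scene",s(686,190)),("scene",s(655,278))]:print(n,tofix(onz(n,uv,20)))
g=lambda p:np.r_[(proj("top",W(p,[(-45,0,22),(45,0,22),(125,0,11)]))-[t(684,527),t(685,394),t(686,282)]).ravel(),(proj("scene",W(p,[(-45,0,22),(45,0,22),(125,0,11)]))-[s(42,450),s(157,491),s(282,558)]).ravel()]
r=least_squares(g,[600,-250,0]);print("blade",r.x.round(4),g(r.x).round(1))
np.save("F.npy",F)
E
python3 fit.py
```

```text
fixture [7.027071e+02 4.857240e+01 1.126000e-01]
[[0.2, -1.1], [-0.3, -0.9], [0.2, -1.8], [0.8, -1.9]] [[-0.8, -0.8], [-0.3, -1.4], [-0.4, -0.7], [-0.5, -0.6], [-0.1, -0.5], [-0.3, 0.3]]
top [ 507.  -63. 1537.]
scene [ 951. -749.  617.]
top [ 37.7 -40. ]
top [ 21.6 -38.7]
top [ 35.9 -93.9]
top [ 19.8 -92.5]
scene [29.  91.1]
scene [ 27.7 -23.7]
scene [39.5 90.4]
scene [ 39.9 -23.1]
blade [ 5.133279e+02 -2.840506e+02 -1.690000e-02] [-0.9 -0.8  0.1 -0.1  0.4 -0.5 -2.3 -1.6  1.   1.1  0.3 -0.3]
```

```bash
cat > plan.py <<'E'
# usage: plan.py x y z yaw_deg pitch_deg(tip up)  -> total tool-frame shift and turn
import sys;from h import *
from workcell import arm
x,y,z,yaw,pit=map(float,sys.argv[1:6]);s=arm.read_state()
R0=R.from_rotvec(s["tcp_rot"])
Rt=R.from_euler("ZYX",[yaw,-pit,0],degrees=True)*R.from_rotvec([np.pi,0,0])
d=np.array([x,y,z])-s["position"]
print("shift tool",R0.inv().apply(d).round(1),"shift in target axes",Rt.inv().apply(d).round(1),"turn tool",(R0.inv()*Rt).as_rotvec().round(4),"|d|",np.linalg.norm(d).round(1))
print("clock",s["clock"],"pos",s["position"].round(1),"yaw/pitch/roll",(R0*R.from_rotvec([-np.pi,0,0])).as_euler("ZYX",degrees=True).round(2),"F",s["ft_force"].round(1),"q",s["q"].round(2),"w",round(s["grip_width"],1))
E
python3 plan.py 513 -284 110 -1 0
```

```text
shift tool [ 363.9 -214.7  107.6] shift in target axes [ 247.  -342.9  107.4] turn tool [-1.100e-03  3.000e-04  4.132e-01] |d| 436.0
clock 0.1 pos [ 260.  -622.5  217.4] yaw/pitch/roll [2.267e+01 1.000e-02 6.000e-02] F [-0.5 -1.1 -0.2] q [ 1.03  0.43  0.07  1.61 -0.03  1.11 -0.07] w 85.6
```

{"fn": "drive_tool", "kwargs": {"targets": [[1,[0,0,0],[0,0,0.104]],[1,[0,0,0],[0,0,0.104]],[1,[0,0,0],[0,0,0.104]],[1,[0,0,0],[0,0,0.104]]]}}

```text
clock: 0.43
position: [260.1, -622.6, 217.6]
tcp_rot: [-3.141, 0.04, 0.001]
ft_force: [0.4, -0.1, -0.2]
grip_width: 85.4
finger_force: 0.0
```

```bash
python3 plan.py 513 -284 110 -1 0
```

```text
shift tool [ 244.3 -344.8  107.7] shift in target axes [ 247.  -343.   107.6] turn tool [-0.0007  0.0004 -0.008 ] |d| 436.1
clock 0.4333 pos [ 260.1 -622.6  217.6] yaw/pitch/roll [-1.46  0.02  0.04] F [ 0.4 -0.1 -0.2] q [ 0.96  0.43  0.16  1.61 -0.07  1.11 -0.46] w 85.4
```

{"fn": "drive_tool", "kwargs": {"targets": [[1,[16,-23,7],[0,0,0]],[1,[16,-23,7],[0,0,0]],[1,[16,-23,7],[0,0,0]],[1,[16,-23,7],[0,0,0]],[1,[16,-23,7],[0,0,0]]]}}

```text
clock: 0.85
position: [343.0, -508.1, 182.4]
tcp_rot: [-3.141, 0.032, 0.001]
ft_force: [0.4, -0.2, -0.7]
grip_width: 85.3
finger_force: 0.0
```

{"fn": "drive_tool", "kwargs": {"targets": [[1,[16,-23,7],[0,0,0]],[1,[16,-23,7],[0,0,0]],[1,[16,-23,7],[0,0,0]],[1,[16,-23,7],[0,0,0]],[1,[16,-23,7],[0,0,0]]]}}

```text
clock: 1.27
position: [425.3, -394.7, 147.5]
tcp_rot: [-3.141, 0.032, 0.001]
ft_force: [1.1, -0.1, -0.0]
grip_width: 85.5
finger_force: 0.0
```

{"fn": "drive_tool", "kwargs": {"targets": [[1,[16,-23,7],[0,0,0]],[1,[16,-23,7],[0,0,0]],[1,[16,-23,7],[0,0,0]],[1,[16,-23,7],[0,0,0]],[1,[5,-1,0],[0,0,0]]]}}

```text
clock: 1.68
position: [497.8, -299.0, 118.5]
tcp_rot: [-3.139, 0.023, 0.002]
ft_force: [1.0, -0.2, -0.4]
grip_width: 85.5
finger_force: 0.0
```

```bash
python3 plan.py 513 -284 22 -1 0
```

```text
shift tool [ 15.1 -15.   96.5] shift in target axes [ 14.9 -15.3  96.5] turn tool [-0.0028  0.0011  0.0028] |d| 98.8
clock 1.6833 pos [ 497.8 -299.   118.5] yaw/pitch/roll [-0.84  0.06  0.16] F [ 1.  -0.2 -0.4] q [ 0.42  0.38  0.01  1.91 -0.01  0.85 -1.15] w 85.5
```

{"fn": "drive_tool", "kwargs": {"targets": [[1,[7,-7,20],[0,0,0]],[1,[8,-8,20],[0,0,0]],[1,[0,0,20],[0,0,0]],[1,[0,0,20],[0,0,0]],[1,[0,0,10],[0,0,0]]]}}

```text
clock: 2.1
position: [509.9, -289.1, 27.7]
tcp_rot: [-3.14, 0.031, 0.004]
ft_force: [0.3, 0.2, -0.3]
grip_width: 86.1
finger_force: 0.0
```

```bash
python3 plan.py 513 -284 22 -1 0
python3 - <<'E'
from workcell import optics
import cv2
c=optics.capture("scene")["img"][250:370,160:320,::-1];cv2.imwrite("pics/g1.png",cv2.resize(c,None,fx=5,fy=5,interpolation=cv2.INTER_CUBIC))
E
```

```text
shift tool [ 3.  -5.2  5.7] shift in target axes [ 3.  -5.2  5.7] turn tool [-0.0011  0.0026 -0.0023] |d| 8.2
clock 2.1 pos [ 509.9 -289.1   27.7] yaw/pitch/roll [-1.13  0.15  0.06] F [ 0.3  0.2 -0.3] q [ 0.4   0.52  0.01  1.95 -0.01  0.68 -1.18] w 86.1
```

View pics/g1.png

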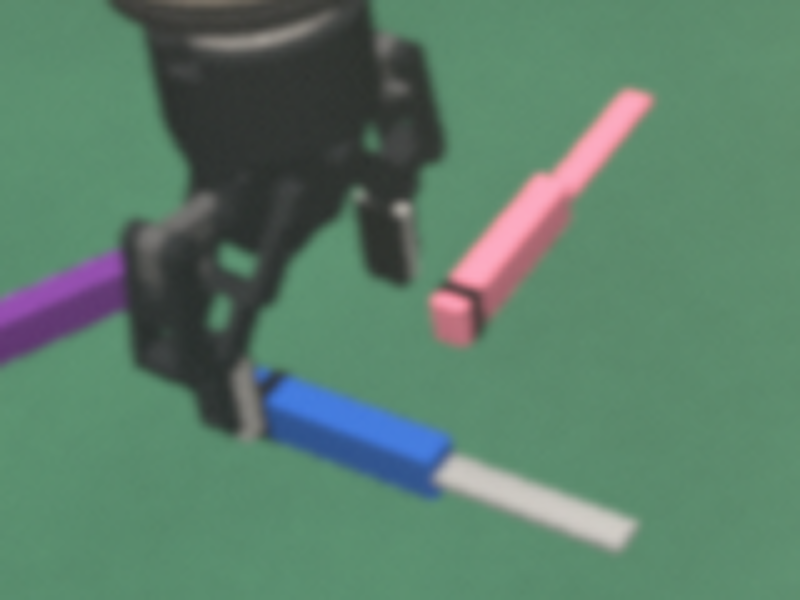

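The blue handle at crop (350,430) lies between the jaws (near finger (235,410), far finger (390,240)). Next I check the finger pixel against the calibration and finish the approach.

Run:
```python
from h import *
print((proj("scene",[(510,-332,22),(510,-246,22),(558,-285,22),(468,-284,22)])-[160,250])*5)
for u,v in[(447,445),(262,372)]:print(onz("scene",(160+u/5,250+v/5),22).round())
```

```text
[[256.20483147 483.18970014]
 [392.90212591 337.79491963]
 [437.55387265 440.36992269]
 [247.76647839 366.26631351]]
[ 563. -285.   22.]
[ 475. -284.   22.]
```

{"fn": "drive_tool", "kwargs": {"targets": [[1,[3,-5,2],[0,0,0]],[1,[0,0,2.5],[0,0,0]]]}}

```text
clock: 2.32
position: [515.2, -284.2, 26.2]
tcp_rot: [-3.141, 0.031, -0.002]
ft_force: [0.6, 0.0, -1.0]
grip_width: 85.5
finger_force: 0.0
```

{"fn": "drive_tool", "kwargs": {"targets": [[1,[0,0,3],[0,0,0]],[0,[0,0,1],[0,0,0]],[0,[0,0,0],[0,0,0]],[0,[0,0,0],[0,0,0]],[0,[0,0,0],[0,0,0]]], "grip_force": 80}}

```text
clock: 2.73
position: [514.2, -285.0, 21.9]
tcp_rot: [3.141, -0.032, 0.001]
ft_force: [-0.9, -0.4, -0.5]
grip_width: 38.6
finger_force: 0.0
```

{"fn": "drive_tool", "kwargs": {"targets": [[0,[0,0,0],[0,0,0]],[0,[0,0,0],[0,0,0]],[0,[0,0,0],[0,0,0]],[0,[0,0,0],[0,0,0]],[0,[0,0,0],[0,0,0]]]}}

```text
clock: 3.15
position: [514.1, -284.9, 21.5]
tcp_rot: [-3.141, 0.032, -0.0]
ft_force: [0.4, 0.5, 0.3]
grip_width: 0.1
finger_force: 0.0
```

Run:
```python
from workcell import optics,arm
import cv2,numpy as np
a=optics.capture("scene")["img"][250:370,160:320,::-1];b=optics.capture("top")["img"][190:310,340:460,::-1]
r=lambda c,w:cv2.resize(c,(w,500),interpolation=cv2.INTER_CUBIC)
cv2.imwrite("pics/g2.png",np.hstack([r(a,440),r(b,360)]))
s=arm.read_state();print(s["grip_width"],s["finger_force"],s["position"])
```

```text
-0.13360576190999685 0.0 [ 514.08905038 -284.88240022   21.51160977]
```

View pics/g2.png

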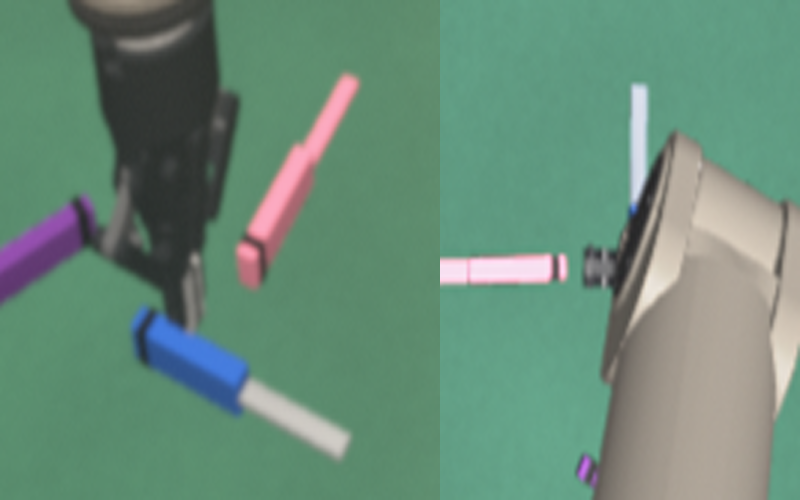

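The jaws closed empty: in the left panel the fingertips at (187,325) end behind the blue handle's upper edge, and the blade hasn't moved. I'll compare this with the calibration.

Run:
```python
from h import *
uv=(160+187/2.75,250+322/4.1667)
for z in(3,10,20,25,30,40):print(z,onz("scene",uv,z).round(1))
print(proj("scene",[(514,-285,3),(514,-285,22)]))
h=lambda u,v:(160+u/2.75,250+v/4.1667)
# handle corner pixels in g2
for n,p in[("front-top-near",(242,377)),("rear top",(140,313)),("tip",(345,445))]:print(n,onz("scene",h(*p),22 if n!="tip" else 11).round())
for u,v in[(598,265),(567,265)]:print("top",onz("top",(340+(u-440)/3,190+v/4.1667),60).round())
```

```text
3 [ 493.3 -262.4    3. ]
10 [ 498.5 -267.9   10. ]
20 [ 506.  -275.9   20. ]
25 [ 509.7 -279.8   25. ]
30 [ 513.4 -283.8   30. ]
40 [ 520.9 -291.7   40. ]
[[229.66160398 337.98115159]
 [228.4010007  330.8368135 ]]
front-top-near [ 562. -290.   22.]
rear top [ 474. -287.   22.]
tip [ 640. -285.   11.]
top [ 514. -244.   60.]
top [ 513. -216.   60.]
```

Run:
```python
from h import *
for z in(5,20,30,40,50,60):print(z,onz("scene",(160+240/5,250+437/5),z).round(1),onz("scene",(160+395/5,250+285/5),z).round(1))
```

```text
5 [ 476.5 -303.5    5. ] [ 479.3 -204.5    5. ]
20 [ 488.1 -314.4   20. ] [ 490.8 -217.9   20. ]
30 [ 495.8 -321.7   30. ] [ 498.5 -226.8   30. ]
40 [ 503.6 -329.    40. ] [ 506.2 -235.7   40. ]
50 [ 511.3 -336.2   50. ] [ 513.9 -244.6   50. ]
60 [ 519.1 -343.5   60. ] [ 521.6 -253.5   60. ]
```

The closing fingers passed over the handle without moving it. That puts the tips at z≈30 mm, about 25 mm higher than the reading implies. I'll reopen, go lower while watching the force, and close again.

{"fn": "drive_tool", "kwargs": {"targets": [[1,[0,0,-3],[0,0,0]],[1,[0,0,0],[0,0,0]],[1,[0,0,0],[0,0,0]],[1,[0,0,0],[0,0,0]],[1,[0,0,0],[0,0,0]]]}}

```text
clock: 3.67
position: [514.1, -284.9, 24.5]
tcp_rot: [-3.141, 0.032, -0.0]
ft_force: [1.1, -0.3, 0.4]
grip_width: 60.4
finger_force: 0.0
```

{"fn": "drive_tool", "kwargs": {"targets": [[1,[0,0,0],[0,0,0]],[1,[0,0,0],[0,0,0]],[1,[0,0,8],[0,0,0]],[1,[0,0,8],[0,0,0]],[1,[0,0,0],[0,0,0]]]}}

```text
clock: 4.08
position: [513.2, -284.3, 6.6]
tcp_rot: [-3.14, 0.031, 0.003]
ft_force: [-0.8, 0.6, -0.3]
grip_width: 85.2
finger_force: 0.0
```

{"fn": "drive_tool", "kwargs": {"targets": [[1,[0,0,3],[0,0,0]],[1,[0,0,3],[0,0,0]],[0,[0,0,0],[0,0,0]],[0,[0,0,0],[0,0,0]],[0,[0,0,0],[0,0,0]]]}}

```text
clock: 4.5
position: [514.2, -284.9, 2.6]
tcp_rot: [-3.141, 0.032, -0.0]
ft_force: [0.4, -0.2, -0.1]
grip_width: 51.7
finger_force: 0.0
```

{"fn": "drive_tool", "kwargs": {"targets": [[0,[0,0,0],[0,0,0]],[0,[0,0,0],[0,0,0]],[0,[0,0,0],[0,0,0]],[0,[0,0,0],[0,0,0]],[0,[0,0,0],[0,0,0]]], "grip_force": 80}}

```text
clock: 4.92
position: [514.2, -285.0, 3.0]
tcp_rot: [3.141, -0.032, 0.001]
ft_force: [-2.0, 0.6, 6.9]
grip_width: 12.8
finger_force: 78.3
```

{"fn": "drive_tool", "kwargs": {"targets": [[0,[0,0,-5],[0,0,0]],[0,[0,0,-15],[0,0,0]],[0,[0,0,-30],[0,0,0]],[0,[0,0,-30],[0,0,0]],[0,[0,0,0],[0,0,0]]]}}

```text
clock: 5.33
position: [516.6, -286.2, 88.0]
tcp_rot: [3.139, -0.032, 0.01]
ft_force: [2.2, -0.7, -0.8]
grip_width: 12.5
finger_force: 78.5
```

```bash
python3 plan.py 513 -284 80 6.45 0
python3 - <<'E'
from workcell import optics,arm
import cv2,numpy as np
a=optics.capture("scene")["img"][220:370,160:360,::-1];cv2.imwrite("pics/g3.png",cv2.resize(a,(800,600),interpolation=cv2.INTER_CUBIC))
E
```

```text
shift tool [-3.7 -2.1  7.9] shift in target axes [-3.3 -2.6  8. ] turn tool [ 0.003  -0.0062 -0.1332] |d| 9.0
clock 5.3333 pos [ 516.6 -286.2   88. ] yaw/pitch/roll [-1.18 -0.37 -0.15] F [ 2.2 -0.7 -0.8] q [ 0.39  0.43  0.01  1.92 -0.01  0.79 -1.19] w 12.5
```

View pics/g3.png

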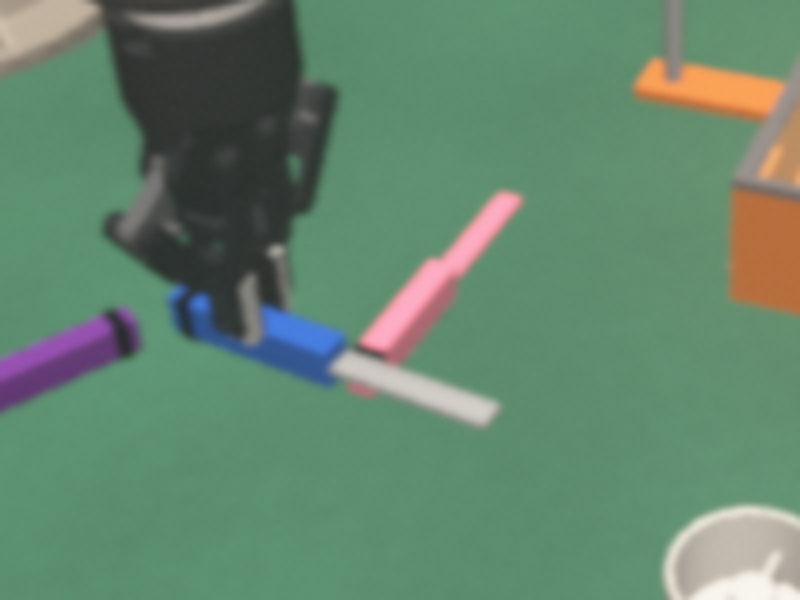

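Held: the blade hangs in the gripper, tip at crop (490,415). Check the tip prediction, including pitch.

```bash
cat > tip.py <<'E'
from h import *
# scene px -> fit of blade (x,y,z,pitch) with known yaw, from handle rear-top-mid, handle front-top-mid, tip
px=np.array([(182,291),(340,340),(489,414)])/4+[160,220]
def P(p):
    Rb=R.from_euler("ZY",[-1.2,-p[3]],degrees=True);return Rb.apply([(-45,0,11),(45,0,11),(125,0,0)])+p[:3]
pred=P([515.6,-286.2,96,0]);print("pred px err",(proj("scene",pred)-px).round(1).tolist(),pred[2].round(1))
r=least_squares(lambda p:np.r_[(proj("scene",P(p))-px).ravel(),(p[1]+286.2)/3],[515,-286,96,0]);print(r.x.round(2),r.fun.round(2))
E
python3 tip.py
```

```text
pred px err [[-2.2, -2.6], [-2.0, -0.3], [-0.3, 0.1]] [ 640.6 -288.8   96. ]
[ 517.76 -285.02   91.72    2.28] [-0.56 -0.17 -0.68  0.61  1.07 -0.32  0.39]
```

{"fn": "drive_tool", "kwargs": {"targets": [[0,[0,0,0],[0,0,-0.067]],[0,[0,0,0],[0,0,-0.067]],[0,[0,0,0],[0,0,0]]]}}

```text
clock: 5.63
position: [513.7, -284.7, 82.0]
tcp_rot: [-3.136, -0.184, 0.001]
ft_force: [0.6, -0.7, -0.1]
grip_width: 13.2
finger_force: 78.5
```

```bash
python3 plan.py 506 -34 80 6.45 0
```

```text
shift tool [  21.7 -249.9    2.1] shift in target axes [  20.5 -250.     2. ] turn tool [-0.0005  0.0006  0.0046] |d| 250.8
clock 5.6333 pos [ 513.7 -284.7   82. ] yaw/pitch/roll [6.71 0.04 0.03] F [ 0.6 -0.7 -0.1] q [ 0.41  0.44 -0.02  1.92  0.01  0.78 -1.07] w 13.2
```

{"fn": "drive_tool", "kwargs": {"targets": [[0,[2,-25,0],[0,0,0]],[0,[2,-25,0],[0,0,0]],[0,[2,-25,0],[0,0,0]],[0,[2,-25,0],[0,0,0]],[0,[2,-25,0],[0,0,0]]]}}

```text
clock: 6.05
position: [509.3, -158.4, 82.0]
tcp_rot: [-3.136, -0.174, 0.001]
ft_force: [1.2, -0.6, -0.5]
grip_width: 12.9
finger_force: 78.5
```

{"fn": "drive_tool", "kwargs": {"targets": [[0,[2,-25,0],[0,0,0]],[0,[2,-25,0],[0,0,0]],[0,[2,-25,0],[0,0,0]],[0,[2,-25,0],[0,0,0]],[0,[2,-25,0],[0,0,0]]]}}

```text
clock: 6.47
position: [505.1, -33.0, 82.1]
tcp_rot: [-3.137, -0.174, 0.001]
ft_force: [1.1, 0.5, 0.0]
grip_width: 13.1
finger_force: 78.5
```

{"fn": "drive_tool", "kwargs": {"targets": [[0,[0,0,8],[0,0,0]],[0,[0,0,8],[0,0,0]],[0,[0,0,8],[0,0,0]],[0,[0,0,0],[0,0,0]]]}}

```text
clock: 6.8
position: [504.4, -35.1, 56.6]
tcp_rot: [3.137, 0.175, -0.004]
ft_force: [-0.9, -0.3, -0.7]
grip_width: 13.3
finger_force: 78.5
```

```bash
python3 plan.py 506.7 -34 56 6.45 0
python3 - <<'E'
from workcell import optics,arm
import cv2,numpy as np
s=optics.capture("scene")["img"];t=optics.capture("top")["img"]
cv2.imwrite("pics/f1s_full.png",s[:,:,::-1]);cv2.imwrite("pics/f1t_full.png",t[:,:,::-1])
a=s[190:310,280:440,::-1];b=t[150:270,240:345,::-1]
r=lambda c,w,h:cv2.resize(c,(w,h),interpolation=cv2.INTER_CUBIC)
o=np.hstack([r(a,480,360),r(b,315,360)]);cv2.imwrite("pics/f1.png",o)
E
```

```text
shift tool [ 2.4 -0.9  0.6] shift in target axes [ 2.4 -0.9  0.6] turn tool [-0.      0.0028 -0.0008] |d| 2.6
clock 6.8 pos [504.4 -35.1  56.6] yaw/pitch/roll [6.4  0.16 0.  ] F [-0.9 -0.3 -0.7] q [ 0.02  0.37 -0.09  2.11  0.05  0.66 -1.57] w 13.3
```

View pics/f1.png

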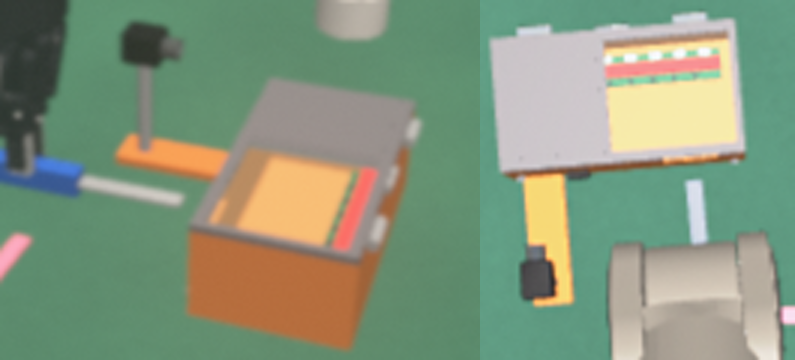

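Top view: the tip at (694,181) lines up with the slot patch (665–718,157), about 20 mm short. I'll check the tip height in the scene view and re-measure the bar against the fixture separately in each camera.

```bash
cat > chk.py <<'E'
from h import *
F=np.load("F.npy")
f=np.array([np.cos(F[2]),np.sin(F[2]),0])
tip=np.array([504.4,-35.1,56.6])+124*f+[0,0,8]
us=np.array((280+183/3,190+200/3));ut=np.array((240+(694-480)/3,150+181/3))
print("tip pred",tip.round(1),"err px",proj("scene",tip)-us,proj("top",tip)-ut)
# triangulate
r=least_squares(lambda p:np.r_[proj("scene",p)[0]-us,proj("top",p)[0]-ut],tip);print("triang",r.x.round(1),r.fun.round(2))
tp=[((-60,110,81),t(48,270)),((60,110,81),t(36,92)),((60,-110,81),t(360,67)),((-60,-110,81),t(373,245))]
sp=[((-60,110,81),s(568,87)),((60,110,81),s(728,115)),((60,-110,81),s(668,288)),((-60,-110,81),s(478,250)),((-60,-110,0),s(475,350)),((60,-110,0),s(657,387))]
def one(n,pts):
    r=least_squares(lambda p:(proj(n,W(p,[x[0] for x in pts]))-[x[1] for x in pts]).ravel(),F);return r.x
for n,pts,m in(("top",tp,[t(264,116),t(264,139),t(341,112),t(341,135)]),("scene",sp,[s(672,187),s(637,275),s(686,190),s(655,278)])):
    G=one(n,pts);print(n,G.round(3))
    for uv in m:
        d=onz(n,uv,20)[:2]-G[:2];c,S=np.cos(G[2]),np.sin(G[2]);print(round(c*d[0]+S*d[1],1),end=" ")
    print()
# sub-pixel red edges in the original images, profile across the bar
for n,G,ys in(("top",one("top",tp),np.arange(-85,-10,5)),("scene",one("scene",sp),np.arange(-15,85,5))):
    xs=np.arange(0,60,.5);im=C[n]["img"].astype(np.float32);import cv2
    acc=0
    for y in ys:
        uv=proj(n,W(G,[(x,y,20) for x in xs])).astype(np.float32)
        v=cv2.remap(im,uv[None,:,0],uv[None,:,1],cv2.INTER_LINEAR)[0];acc=acc+(v[:,0]-v[:,1])
    acc/=len(ys);h=(acc.max()+np.percentile(acc,10))/2;k=xs[acc>h];print(n,"red x",k.min(),k.max(),"mid",(k.min()+k.max())/2)
E
python3 chk.py
```

```text
tip pred [627.6 -21.2  64.6] err px [[-1.53509941 -0.79494542]] [[-0.05731895 -0.94791455]]
triang [628.3 -19.8  61.5] [-1.01  0.09 -0.54 -1.12]
top [6.98847e+02 4.91090e+01 1.02000e-01]
41.9 25.8 40.6 24.5 
scene [7.04337e+02 4.70950e+01 1.09000e-01]
27.3 26.4 37.8 38.5 
top red x 27.0 57.0 mid 42.0
scene red x 25.5 37.5 mid 31.5
```

{"fn": "drive_tool", "kwargs": {"targets": [[0,[10,0,0],[0,0,0]],[0,[10,0,0],[0,0,0]],[0,[0,0,0],[0,0,0]]]}}

```text
clock: 7.15
position: [528.4, -31.8, 59.1]
tcp_rot: [-3.136, -0.178, -0.004]
ft_force: [-0.6, 0.6, -0.8]
grip_width: 12.6
finger_force: 78.5
```

{"fn": "drive_tool", "kwargs": {"targets": [[0,[8,0,1],[0,0,0]],[0,[8,0,0],[0,0,0]],[0,[8,0,0],[0,0,0]],[0,[0,0,0],[0,0,0]]]}}

```text
clock: 7.48
position: [551.3, -28.8, 57.7]
tcp_rot: [-3.136, -0.179, -0.002]
ft_force: [-0.7, -0.1, -1.0]
grip_width: 12.6
finger_force: 78.5
```

```bash
python3 plan.py 550 -29 60 6.45 0
python3 - <<'E'
from h import *
print("x",[ (xm,round(float(np.degrees((np.arctan2(60-xm,55)+np.arccos(35/np.hypot(60-xm,55)))/2)),2)) for xm in (30,31,32,33,34,35)])
E
```

```text
shift tool [-1.3  0.1 -2.4] shift in target axes [-1.3  0.1 -2.3] turn tool [-0.0002 -0.0013  0.0015] |d| 2.7
clock 7.4833 pos [551.3 -28.8  57.7] yaw/pitch/roll [ 6.53 -0.07  0.01] F [-0.7 -0.1 -1. ] q [ 0.01  0.43 -0.09  2.01  0.06  0.7  -1.57] w 12.6
x [(30, 42.32), (31, 41.77), (32, 41.22), (33, 40.65), (34, 40.09), (35, 39.52)]
```

{"fn": "drive_tool", "kwargs": {"targets": [[0,[0,0,-4],[0,0,0]],[0,[0,0,-4],[0,0,0]],[0,[0.2,0,-5],[0,0,0]],[0,[0.3,0,-5],[0,0,0]],[0,[0.6,0,-5],[0,0,0]]]}}

```text
clock: 7.9
position: [550.1, -29.2, 81.2]
tcp_rot: [3.137, 0.178, -0.0]
ft_force: [-0.7, -0.6, -1.4]
grip_width: 12.9
finger_force: 78.4
```

{"fn": "drive_tool", "kwargs": {"targets": [[0,[0.9,0,-5],[0,0,0]],[0,[1.1,0,-5],[0,0,0]],[0,[1.4,0,-5],[0,0,0]],[0,[1.7,0,-4.7],[0,0,0]],[0,[1.9,0,-4.6],[0,0,0]]]}}

```text
clock: 8.32
position: [557.6, -28.3, 105.4]
tcp_rot: [-3.136, -0.179, -0.0]
ft_force: [-1.7, -0.7, -1.9]
grip_width: 13.0
finger_force: 78.4
```

{"fn": "drive_tool", "kwargs": {"targets": [[0,[2.1,0,-4.5],[0,0,0]],[0,[2.4,0,-4.4],[0,0,0]],[0,[2.6,0,-4.2],[0,0,0]],[0,[0,0,0],[0,0,0]],[0,[0,0,0],[0,0,0]]]}}

```text
clock: 8.73
position: [564.7, -27.4, 118.1]
tcp_rot: [-3.136, -0.179, -0.001]
ft_force: [-1.5, 0.2, -2.0]
grip_width: 12.9
finger_force: 78.5
```

```bash
python3 plan.py 573 -26.5 128 6.45 0
python3 - <<'E'
from workcell import optics,arm
import cv2,numpy as np
s=optics.capture("scene")["img"];t=optics.capture("top")["img"]
cv2.imwrite("pics/o1s.png",s[:,:,::-1]);cv2.imwrite("pics/o1t.png",t[:,:,::-1])
a=s[180:310,300:440,::-1];b=t[140:240,235:340,::-1]
r=lambda c,w,h:cv2.resize(c,(w,h),interpolation=cv2.INTER_CUBIC)
o=np.vstack([r(a,560,520)]);o=np.hstack([r(a,420,390),r(b,378,360)[:360].copy() if 0 else np.vstack([r(b,378,360),np.zeros((30,378,3),np.uint8)])]);cv2.imwrite("pics/o1.png",o)
E
```

```text
shift tool [ 8.3  0.  -9.9] shift in target axes [ 8.3  0.  -9.9] turn tool [-0.     -0.0005  0.0012] |d| 12.9
clock 8.7333 pos [564.7 -27.4 118.1] yaw/pitch/roll [ 6.52 -0.03  0.  ] F [-1.5  0.2 -2. ] q [ 0.01  0.36 -0.09  1.94  0.04  0.84 -1.56] w 12.9
```

View pics/o1.png

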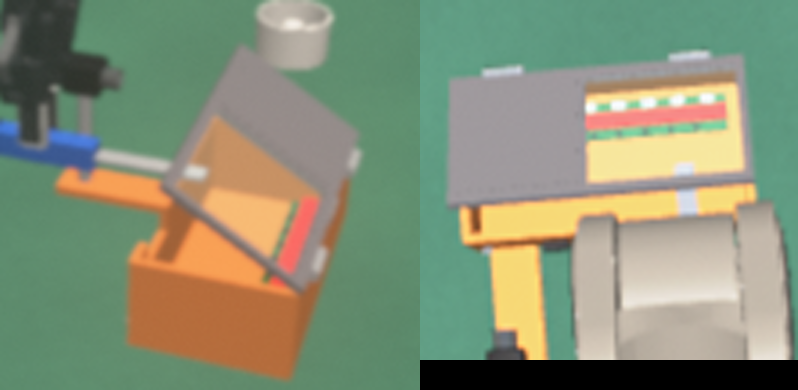

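The cover is up on the blade, tip visible through the clear pane at scene crop (205,173) and top crop (685,170). Now I fit the angle from the cover corners.

```bash
cat > ang.py <<'E'
from h import *
import cv2,sys
F=np.load("F.npy")
def cov(th,P):  # cover frame -> fixture
    P=np.array(P,float);c,S=np.cos(th),np.sin(th)
    return np.c_[60+c*P[:,0]+S*P[:,2],P[:,1],75-S*P[:,0]+c*P[:,2]]
Gt=[698.847,49.109,.102];Gs=[704.337,47.095,.109]
def fit(spx,tpx):
    for n,G,px,P in(("scene",Gs,spx,[(-120,-110,3),(-120,110,6),(0,110,6),(0,-110,3)]),("top",Gt,tpx,[(-120,110,0),(-120,-110,0),(0,110,6),(0,-110,6)])):
        f=lambda p:(proj(n,W(G,cov(p[0],P)))+p[1:3]-px).ravel()
        for name,g,x in(("fixed",lambda p:f([p[0],0,0]),[.6]),("free",f,[.6,0,0])):
            r=least_squares(g,x);print(n,name,np.degrees(r.x[0]).round(2),r.fun.round(1).tolist())
if __name__=="__main__":
    sc=np.array([(165,186),(240,46),(357,133),(297,290)])/3+[300,180]
    tc=np.array([(27,206),(335,180),(30,78),(323,57)])/3.6+[235,140]
    fit(sc,tc)
E
python3 ang.py
python3 - <<'E'
from workcell import arm;print(arm.read_state()["position"])
E
```

```text
scene fixed 32.47 [-2.0, -0.2, -0.0, -1.7, 0.7, -0.5, 1.6, 0.9]
scene free 33.35 [-1.8, -0.1, 0.1, -1.6, 0.4, 0.1, 1.3, 1.6]
top fixed 34.29 [-0.2, -0.3, -0.3, 0.4, -0.1, -0.2, 0.1, -0.6]
top free 35.07 [-0.1, -0.3, -0.2, 0.4, 0.1, 0.2, 0.2, -0.2]
[564.27679434 -27.50011757 117.71246721]
```

{"fn": "drive_tool", "kwargs": {"targets": [[0,[1.8,0,-2.8],[0,0,0]],[0,[2,0,-2.7],[0,0,0]],[0,[2.1,0,-2.7],[0,0,0]],[0,[2.2,0,-2.6],[0,0,0]],[0,[0,0,0],[0,0,0]]]}}

```text
clock: 9.25
position: [573.3, -26.4, 129.4]
tcp_rot: [-3.136, -0.179, -0.002]
ft_force: [-0.7, 0.1, -1.6]
grip_width: 12.5
finger_force: 78.5
```

{"fn": "drive_tool", "kwargs": {"targets": [[0,[0,0,0],[0,0,0]],[0,[0,0,0],[0,0,0]],[0,[0,0,0],[0,0,0]]]}}

```text
clock: 9.5
position: [572.3, -26.6, 128.6]
tcp_rot: [-3.136, -0.179, 0.0]
ft_force: [-0.6, 0.7, -1.7]
grip_width: 12.8
finger_force: 78.5
```

Run:
```python
from workcell import optics,arm
import cv2,numpy as np,pickle
S=[optics.capture("scene")["img"].astype(float) for _ in range(4)];T=[optics.capture("top")["img"].astype(float) for _ in range(4)]
s=np.mean(S,0);t=np.mean(T,0);pickle.dump((s,t),open("o2.pkl","wb"))
r=lambda c,w,h:cv2.resize(c,(w,h),interpolation=cv2.INTER_CUBIC)
a=s[180:310,320:430,::-1];b=t[145:215,240:335,::-1]
o=np.full((600,800,3),0,np.uint8)
o[:520,:440]=np.clip(r(a,440,520),0,255);o[:261,445:800]=np.clip(r(b,355,261),0,255);cv2.imwrite("pics/o2.png",o)
st=arm.read_state();print(st["position"],st["tcp_rot"],st["ft_force"])
```

```text
[572.47532271 -26.58803181 128.72627096] [-3.13646113e+00 -1.78501190e-01 -5.93001760e-05] [-0.479701   -0.71279482 -1.83082435]
```

View pics/o2.png

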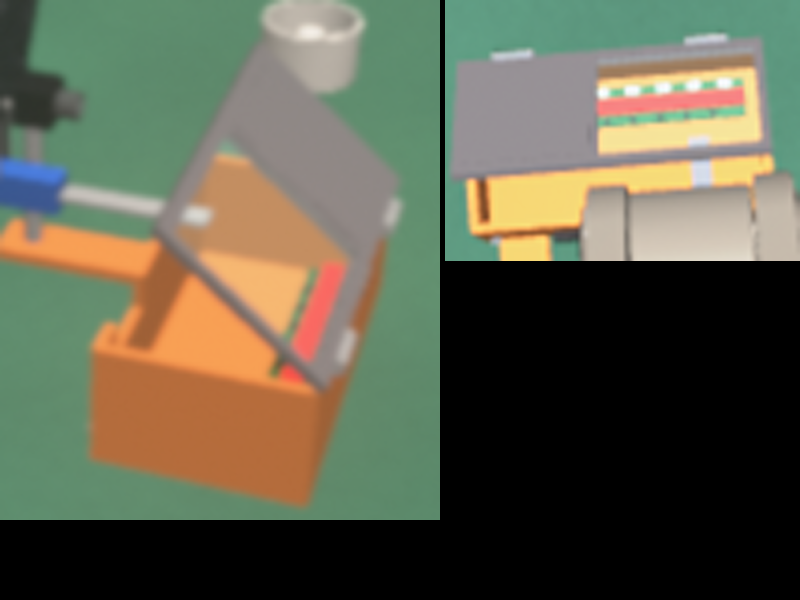

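The blade tip holds the cover near 40° (tip at scene crop (200,215), bar and front edge clearly visible). All ten views are used, so I'll refine fixture pose, bar x and angle by fitting edges in both images.

```bash
cat > edge.py <<'E'
from h import *
from ang import cov
import cv2,sys
def L(a,b,n=25):return np.linspace(a,b,n)
s0,t0=C["scene"]["img"].astype(np.float32),C["top"]["img"].astype(np.float32)
s1,t1=[np.asarray(x,np.float32) for x in pickle.load(open(sys.argv[1],"rb"))]
box=[L((-57,-110,0),(57,-110,0)),L((-60,-110,5),(-60,-110,70)),L((60,-105,0),(60,100,0))]
# (name, camera, image, kind, pts): kind 0 fixture pts, 1 cover pts at theta, 2 bar pts (x relative)
E=[("s_box%d"%i,"scene",im,0,b) for im in(s0,s1) for i,b in enumerate(box)]
E+=[("s_cl0","scene",s0,0,L((-55,110,81),(55,110,81))),("s_cf0","scene",s0,0,L((-60,-100,81),(-60,40,81))),
("s_right_under","scene",s1,1,L((-112,-110,0),(-20,-110,0))),("s_front","scene",s1,1,L((-120,-35,0),(-120,100,0))),("s_left","scene",s1,1,L((-115,110,6),(-5,110,6))),
("s_bar0","scene",s0,2,L((-6,-15,20),(-6,75,20))),("s_bar1","scene",s1,2,L((-6,-60,20),(-6,40,20))),
("t_rear0","top",t0,0,L((60,-105,81),(60,105,81),60)),("t_left0","top",t0,0,L((-55,110,81),(55,110,81))),("t_front0","top",t0,0,L((-60,-100,0),(-60,50,0))),("t_right0","top",t0,0,L((-55,-110,81),(55,-110,81))),
("t_front","top",t1,1,L((-120,-20,0),(-120,100,0))),("t_left","top",t1,1,L((-115,110,6),(-5,110,6))),("t_rear","top",t1,1,L((0,-105,6),(0,105,6),60)),
("t_bar0","top",t0,2,L((6,-85,20),(6,-10,20))),("t_bar1","top",t1,2,L((6,-85,20),(6,-10,20)))]
def pix(e,p):
    P=e[4] if e[3]==0 else cov(p[3],e[4]) if e[3]==1 else e[4]+[p[4],0,0]
    return proj(e[1],W(p[:3],P))+(p[5:7] if e[1]=="scene" else p[7:9])
def target(e,p,w):
    uv=pix(e,p);d=uv[-1]-uv[0];n=np.array([-d[1],d[0]])/np.hypot(*d);o=np.arange(-w-.5,w+.51,.25)
    q=(uv[:,None]+o[None,:,None]*n).astype(np.float32);v=cv2.remap(e[2],q[...,0],q[...,1],cv2.INTER_CUBIC)
    g=((v[:,4:]-v[:,:-4])**2).sum(2);oo=o[2:-2];g=np.where(abs(oo)<=w,g,0)
    k=g.argmax(1);ok=(k>0)&(k<len(oo)-1)&(g.max(1)>150);ok&=(abs(oo[k])<w-.1)
    return uv[ok]+oo[k][ok,None]*n,n,ok
p=np.array([702,48.5,.108,np.radians(39.5),32.5,0,0,0,0])
for it in range(12):
    w=4 if it<4 else 2.5;T=[target(e,p,w) for e in E]
    def res(p):
        r=[((pix(e,p)[ok]-uv)@n)/np.sqrt(max(ok.sum(),1)/5) for e,(uv,n,ok) in zip(E,T)]
        return np.r_[np.concatenate(r),p[5:9]/.6]
    R_=least_squares(res,p,loss="soft_l1",f_scale=.4);p=R_.x
cv=np.linalg.inv(R_.jac.T@R_.jac)*.16
print("p",p.round(3),"theta",np.degrees(p[3]).round(2),"+-",np.degrees(cv[3,3]**.5).round(2),"xm +-",cv[4,4]**.5)
for e,(uv,n,ok) in zip(E,T):
    d=(pix(e,p)[ok]-uv)@n;print(e[0],ok.sum(),"med",np.median(d).round(2) if ok.any() else None,end="; ")
print();print("target theta",np.degrees((np.arctan2(60-p[4],55)+np.arccos(35/np.hypot(60-p[4],55)))/2).round(2))
E
sed -i 's/^import cv2,sys$/import cv2/' ang.py; python3 edge.py o2.pkl
```

```text
p [ 7.0260e+02  4.9614e+01  1.0600e-01  7.0500e-01  3.0567e+01  8.5000e-02
  5.9800e-01 -2.5200e-01  1.1200e-01] theta 40.37 +- 0.28 xm +- 0.32538945877134395
s_box0 25 med -0.06; s_box1 25 med 0.23; s_box2 25 med 0.01; s_box0 25 med -0.06; s_box1 25 med 0.23; s_box2 25 med 0.01; s_cl0 25 med 0.21; s_cf0 25 med -0.01; s_right_under 23 med 0.26; s_front 25 med -0.52; s_left 22 med 0.11; s_bar0 25 med -0.22; s_bar1 17 med -0.22; t_rear0 59 med 0.49; t_left0 25 med 0.22; t_front0 25 med -1.75; t_right0 25 med -0.01; t_front 25 med 0.47; t_left 25 med -0.01; t_rear 60 med 0.62; t_bar0 25 med 0.26; t_bar1 25 med 0.02; 
target theta 42.01
```

```bash
sed -i 's/,("t_front0".*(-60,50,0)))/ /' edge.py; grep -c t_front0 edge.py; python3 edge.py o2.pkl; for k in s_bar t_bar; do sed "s/^def pix/E=[e for e in E if not e[0].startswith('$k')]\ndef pix/" edge.py > e2.py; echo without $k; python3 e2.py o2.pkl | grep -E "theta"; done
```

```text
0
p [ 7.02096e+02  4.97670e+01  1.08000e-01  7.11000e-01  3.11630e+01
  1.43000e-01  7.23000e-01 -1.81000e-01  3.27000e-01] theta 40.72 +- 0.27 xm +- 0.31944044778076885
s_box0 25 med -0.24; s_box1 25 med 0.0; s_box2 25 med 0.0; s_box0 25 med -0.24; s_box1 25 med 0.0; s_box2 25 med 0.0; s_cl0 25 med 0.0; s_cf0 25 med 0.0; s_right_under 23 med 0.04; s_front 25 med -0.52; s_left 21 med 0.05; s_bar0 24 med -0.04; s_bar1 17 med -0.04; t_rear0 44 med 0.26; t_left0 25 med -0.0; t_right0 25 med -0.0; t_front 25 med 0.22; t_left 25 med -0.0; t_rear 60 med 0.26; t_bar0 25 med -0.02; t_bar1 25 med -0.02; 
target theta 41.68
without s_bar
  6.9900e-01 -1.9800e-01  4.7900e-01] theta 40.85 +- 0.27 xm +- 0.5294142431009398
target theta 41.37
without t_bar
  1.56000e-01  7.42000e-01 -1.54000e-01  4.72000e-01] theta 40.87 +- 0.27 xm +- 0.41183914251109527
target theta 41.85
```

{"fn": "drive_tool", "kwargs": {"targets": [[0,[0.5,0,-0.6],[0,0,0]],[0,[0.4,0,-0.5],[0,0,0]],[0,[0,0,0],[0,0,0]],[0,[0,0,0],[0,0,0]],[0,[0,0,0],[0,0,0]]]}}

```text
clock: 10.32
position: [573.4, -26.4, 129.9]
tcp_rot: [-3.136, -0.179, -0.0]
ft_force: [-1.1, 0.1, -1.1]
grip_width: 12.9
finger_force: 78.5
```

```bash
python3 - <<'E'
from workcell import optics,arm
import numpy as np,pickle
s=[optics.capture("scene")["img"].astype(float) for _ in range(6)];t=[optics.capture("top")["img"].astype(float) for _ in range(6)]
print("motion",abs(s[0]-s[-1]).max())
pickle.dump((np.mean(s,0),np.mean(t,0)),open("o3.pkl","wb"))
P=[arm.read_state()["position"]];print(P)
E
python3 edge.py o3.pkl | grep -v s_box
```

```text
motion 11.0
[array([573.31325885, -26.47570466, 129.79554834])]
p [ 7.0211e+02  4.9831e+01  1.0900e-01  7.2700e-01  3.1149e+01  1.2600e-01
  7.6000e-01 -1.6100e-01  3.2000e-01] theta 41.66 +- 0.26 xm +- 0.31944003646712743
target theta 41.69
```

The measured angle is 41.66°, against a target of 41.69°, and the cover is steady. Handing in.

```bash
python3 -c "
from workcell import sign_off;print(sign_off())"
```

```text
the job is handed in; nothing more can be done
None
```

I handed the job in at about 11 s on the robot's clock, with the pry blade in the gripper holding the cover steady at about 41.7°, the angle worked out from the measured bar position to put the bar mid-view; both come from image fits, good to about 0.3° each, because I had no picture from the fixture's own camera to confirm it.

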